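Fit the reamer to the citrus juicer and hold it pressed to run

ROBOT

A 7-joint arm with a two-finger parallel gripper is mounted at the origin on the work surface. World frame = base frame: x ahead of the robot, y to its left, z up, the work surface at z = 0. Lengths are in m, angles in rad, forces in N, time in s.
With the tool pointing down it reaches from about 0.425 to 0.825 m from the base axis. Payload 3.6 kg.
Tool frame: the origin (TCP) lies at the very end of the fingers, on their centre line; the grasp point (between the pads) lies 19 mm behind it; z points along the fingers, y is the line along which they close (so a half turn about z gives the same grasp; the last joint's range is limited). The gripper opens to 85 mm and grips with 20 to 120 N. Pads are 22 mm wide; open, the fingers measure 114 mm over their backs; the gripper's body (76 mm by 85 mm) begins 54 mm behind the grasp point. The pads swing forward as they close: fully open they stand 13 mm farther back than shut.
Start: joints at [-1.294, 0.615, -0.013, 1.423, 0.008, 1.103, -0.04], TCP at [0.194, 0.62, 0.231] pointing down, gripper open.
Joint ranges: [-3.12, 3.12], [-0.3, 2.06], [-1.34, 1.32], [0.26, 2.42], [-1.36, 4.5], [0.01, 1.98], [-2.84, 2.84]. Speed limits (rad/s): [2.79, 2.79, 3.14, 3.14, 3.14, 3.14, 3.14].

INTERFACE

Orientations are given as a rotation vector (axis times angle).
In Python, from rig import robot gives the robot as it stands.
- The arm moves only by the tool drive_tool, never from a script. Its argument "targets" is a list that holds one entry, the list of rows, each a list of 7 numbers: the shift along the world's x, y, z normalised to -1 to 1, where 1 is 0.12 m, then the turn, a rotation vector about the world's x, y, z normalised to -1 to 1, where 1 is 2 rad, then the opening, from -1 (shut) to 1 (fully open). In form: [[[tx, ty, tz, ax, ay, az, hand], ...]]. A call has 1 to 8 rows; each row shifts and turns the commanded pose from where the row before left it; what a row does not reach is not made up. A row lasts 1/12 s, in which the tool goes at most 41.7 mm and 7.16 degrees, less where a joint would pass 70% of its speed; a pose out of reach is approached as far as the arm can. A call with a number of a shift or a turn outside -1 to 1 is refused whole. A call with a gripper value outside its range is refused whole. The fingers move at their own pace and stop on an object; "force" is the grip in N (left out, the last holds). Time passes only in rows, so rows that do not move let the fingers close. It gives the time, the measured TCP pose, the force, the opening and the grip force at its end, in the units of the state.
- robot.read_state(): the state, without advancing time (a new reading comes with each control period).
- robot.snapshot(name): name is "scene" or "top" or "wrist"; returns a dict with "image" (420x560x3 uint8, red, green, blue), "K" (3x3 intrinsics, pixels), "R" (3x3) and "t" (3): a world point X has camera coordinates R X + t. Camera axes: x right, y down, z forward; pixel columns grow to the right and rows downward; lengths in m; the calibration is good to about 2 mm. A picture is of the moment at which its call begins. There is no depth.
- robot.finish_job(): hands the job in; it is judged then, once.
The state is a dict: "t": time; "q": joint angles; "qd": joint speeds; "joint_efforts": joint torques, N m; "tcp_pos": TCP position; "tcp_rot": TCP orientation; "contact_force": force on the tool from outside, world axes, zero at the start; "ft_torque": the same for the moment, N m; "opening": finger opening in m; "grip_force": force on a finger pad.
Only numpy, scipy, OpenCV 4.12 (cv2) and the standard library are available. Lean on these libraries where they do the work, as an engineer would, in place of code of your own. Each camera call takes 0.05 s, during which the arm holds its last target. There are 200 camera calls.

TASK

Get the citrus juicer on the bar running: first push its pulp drawer fully shut, then pick up the large orange reamer, turn it until its cross-shaped bore meshes with the brass splines of the drive and slide it fully home. Finish while still holding the reamer upright and pressed down as far as the sprung drive goes (that is what starts the juicer); do not let go. Leave the lime reamer, bottles, cup, jug, fruit bowl and spoon where they are.

Things in the scene. Friction and masses are not known exactly. Their poses are not given: they have to be found in the camera images.
- juicer: Citrus juicer fixed to the counter. Origin: on the counter under the drive axis; z up. Steel plinth 180 mm along x, from y = -90 to +112 mm (drawer front included), 75 mm high; on it a black round tower (radius 66, to 127 mm) and a steel dish round the drive (rim radius 80 mm at 148 mm height). The pulp drawer is in the plinth's +y face.
- drawer (a joint): Opening of the pulp drawer in m: 0 shut, up to 0.085 out along the juicer's +y; starts partly open, stays where it is left, friction about 1.5 N.
- drawer_handle (a point): Middle of the outer face of the drawer's black bar handle; moves with the drawer; axes as the juicer's. Bar 100 mm along x, 11 mm thick in y, 14 mm high, centred 45 mm above the counter; its outer face is 35 mm in front of the drawer front. Drawer shut: this point is at (0, 147, 45) mm in the juicer frame.
- drive: Black disc (radius 30 mm) with a brass cross-shaped spline on it. Origin: on the axis at the disc's top face, where the reamer seats, 155 mm above the counter unpressed. x and y run along the spline's wings: 22 mm tip to tip, 6 mm thick, 20 mm tall, top 3 mm tapered like a roof; four white marks on the disc lie in line with the wings. Starts at any angle, turns stiffly (0.2 N m).
- start_spring (a joint): How far the drive is pressed down, in m: 0 at rest, 0.010 at the bottom stop. A spring lifts it: about 4 N starts it moving, 12 N reaches the stop.
- reamer: Large orange reamer, loose, upright on the mat. Origin: centre of its underside; z up. 60 mm tall, 0.12 kg. Four ribs along x and y, 12 mm wide, flat upright faces 44 mm apart from 0 to 36 mm height; ridged dome above. Underneath a cross-shaped bore 24 mm deep, arms under the ribs, 8 mm wide, 24 mm end to end: every quarter turn fits. Fully home, its origin meets the drive's.
- mat: Black rubber drying mat fixed to the counter, 220 x 120 x 4 mm (along its x, y, z), origin under its centre; the two reamers stand on it about 110 mm apart along x, either way round.
- lime_reamer: Smaller green reamer, 36 mm across its ribs, 54 mm tall, origin at the centre of its underside. Not to be disturbed.
- bottle_a: Water bottle with blue cap and label, radius 31, 200 mm tall, origin under its centre. Leave alone.
- bottle_b: Second such water bottle. Leave alone.
- cup: Terracotta-brown cup, rim radius 38, 90 mm tall, origin under its centre. Leave alone.
- jug: White ceramic jug with a handle, radius 42, 110 mm tall, origin under its centre. Leave alone.
- fruit: Wooden bowl, rim radius 75, with fruit, 114 mm tall overall, origin under its centre. Leave alone.
- spoon: Metal spoon, 180 mm long, lying along its x. Leave alone.
Mind the look-alikes: they are no part of the job. Of the things that look like the reamer, take the one that is farthest to the robot's right at the start.

How it is judged:
By the outcome, as a careful person would: the job done as asked, in the order asked, and still so for the second after the job is handed in, while the arm keeps its last pose, push and grip.
It also fails if it takes over 64 s, if anything falls off the work surface, if the arm or the gripper's body presses on something with over 40 N, if the wrist force passes 120 N, or if a joint passes its speed limit or range.

## Working session

There is one attempt and no reset: what is moved stays moved. The work goes in short steps, Python scripts to look and compute and a tool call to move; the robot and the scene stay as the last step left them, time stands still between calls to the robot, and variables do not carry over. Pictures are saved under pics/ and viewed, at most 10 in all, crops included, and the job is handed in when it is done.

Besides the shell and the picture viewer there is one more tool, called after ">>>" by a JSON object that holds its "method" and its "body", one argument or row to a line. drive_tool: Moves the arm, as the interface text tells. Its arguments: {"type":"object","properties":{"targets":{"type":"array"},"force":{"type":"number"}},"required":["targets"]}

```bash
mkdir -p pics; ls; python3 - <<'E'
from rig import robot
import cv2,pickle
for n in("scene","top"):
    s=robot.snapshot(n); cv2.imwrite(f"pics/{n}0.png",s["image"][:,:,::-1]); pickle.dump(s,open(f"{n}0.pkl","wb"))
    print(n,s["K"].tolist(),s["R"].tolist(),s["t"].tolist())
s=robot.read_state();print({k:s[k] for k in("t","tcp_pos","tcp_rot","opening","contact_force")})
E
```

```text
pics
scene [[387.366748868071, 0.0, 283.5069802559279], [0.0, 387.366748868071, 208.07479663073633], [0.0, 0.0, 1.0]] [[-0.885893173314488, 0.4638606122161362, 0.00515925471920285], [0.3582920971749609, 0.6912552983283862, -0.6275291910619794], [-0.294652436909581, -0.5540753062241675, -0.7785759413543681]] [0.5190538161128652, -0.12323239338749302, 1.2254805342467863]
top [[483.98425244715565, 0.0, 283.9671156658577], [0.0, 483.98425244715565, 205.7667056358882], [0.0, 0.0, 1.0]] [[0.025063602540369906, -0.9996766967739731, 0.00427992462268032], [-0.9982545593225927, -0.025256504215470446, -0.05338486476961654], [0.05347570120489012, -0.0029344372358906137, -0.9985648393863834]] [-0.03441822291701065, 0.5597809676348129, 1.594031250337117]
{'t': 0.1, 'tcp_pos': array([0.19360913, 0.61978193, 0.23021425]), 'tcp_rot': array([-0.47362468, -3.10536183,  0.00369977]), 'opening': 0.0856844379029177, 'contact_force': array([0.35089532, 1.0228306 , 0.93220251])}
```

View pics/scene0.png

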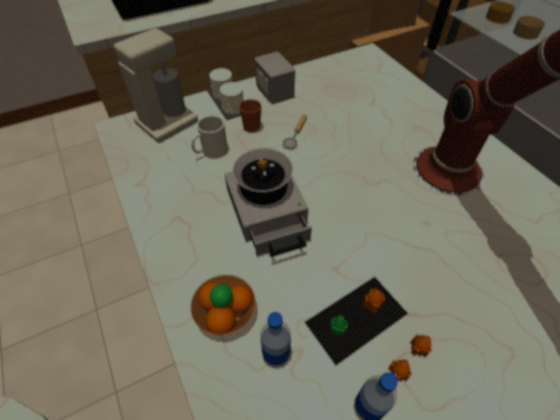

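View pics/top0.png

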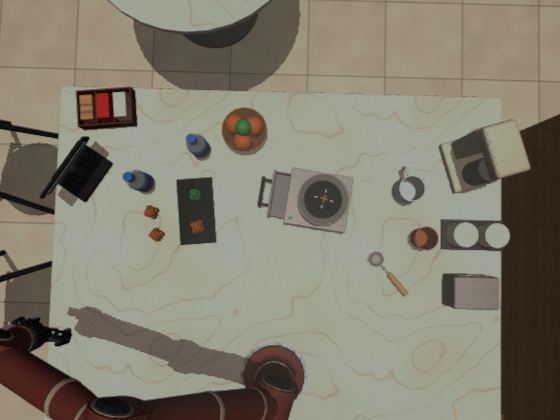

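The scene view shows the juicer (263,180), the drawer open toward the handle (287,245), and the mat with an orange reamer (375,299) and the lime one (340,324). In the top view the orange objects are at (197,227) on the mat and (151,211) and (157,234) off it. The one on the mat is farthest right (lowest y). The drive is near (324,198).

```bash
cat > h.py <<'E'
import numpy as np,cv2,pickle
def ray(s,u,v,z):
    R,t,K=(np.array(s[k]) for k in("R","t","K"))
    d=R.T@np.linalg.inv(K)@[u,v,1]; c=-R.T@t
    return c+d*(z-c[2])/d[2]
def proj(s,X):
    p=np.array(s["K"])@(np.array(s["R"])@X+np.array(s["t"])); return p[:2]/p[2]
E
python3 - <<'E'
from h import *
s=pickle.load(open("top0.pkl","rb"))
im=s["image"][:,:,::-1]
a=im[155:245,250:360]; b=im[170:250,140:220]
a=cv2.resize(a,None,fx=5,fy=5,interpolation=cv2.INTER_CUBIC); b=cv2.resize(b,(450,450),interpolation=cv2.INTER_CUBIC)[:, 200:]
o=np.zeros((450,800,3),np.uint8);o[:,:550]=a;o[:,550:]=b
cv2.imwrite("pics/crop0.png",o)
for n,u,v,z in(("drive",324,198,.17),("reamer",197,227,.05),("lime",195,194,.05),("handle",263,192,.05),("lk1",151,211,.04),("lk2",157,234,.04),("fruit",244,130,.06),("botA",197,147,.1),("botB",138,181,.1)): print(n,ray(s,u,v,z).round(3))
for c in((179,180),(213,178),(216,242),(182,244)): print(ray(s,*c,.004).round(3))
E
```

```text
drive [ 0.579 -0.14   0.17 ]
reamer [0.483 0.26  0.05 ]
lime [0.59 0.27 0.05]
handle [0.602 0.049 0.05 ]
lk1 [0.531 0.414 0.04 ]
lk2 [0.457 0.391 0.04 ]
fruit [0.802 0.116 0.06 ]
botA [0.735 0.26  0.1  ]
botB [0.622 0.442 0.1  ]
[0.639 0.334 0.004]
[0.648 0.22  0.004]
[0.434 0.203 0.004]
[0.425 0.316 0.004]
```

View pics/crop0.png

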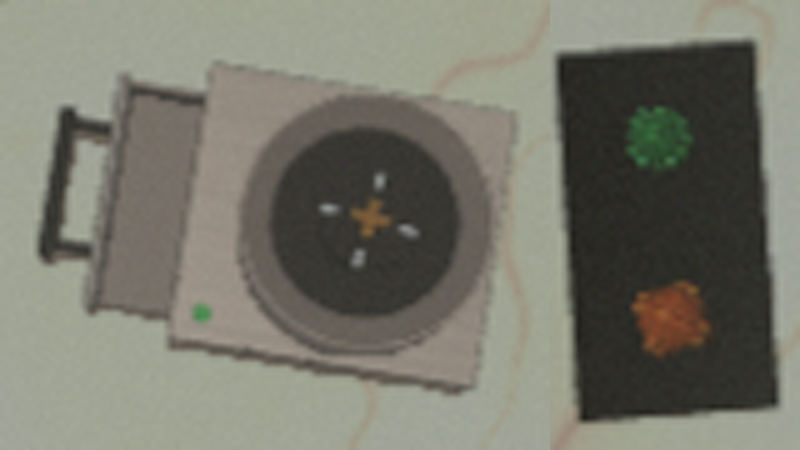

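The crop shows the drawer about 60 mm open, white drive marks at crop (380,181), (329,209), (408,231), (358,258), the plinth corners, and the reamer's four ribs.

```bash
python3 - <<'E'
from h import *
s=pickle.load(open("top0.pkl","rb"))
f=lambda p,z: ray(s,250+(p[0]+.5)/5-.5,155+(p[1]+.5)/5-.5,z)
C=[f(p,.075) for p in((212,62),(517,112),(473,390),(168,345))]
for c in C: print("corner",c.round(4))
for i in range(4): d=C[(i+1)%4]-C[i]; print(np.linalg.norm(d[:2]).round(4),np.degrees(np.arctan2(d[1],d[0])).round(2))
M=[f(p,.155) for p in((380,181),(408,231),(358,258),(329,209))]
print("drive",np.mean(M,0).round(4)); 
for i in(0,1): d=M[i]-M[i+2]; print(np.degrees(np.arctan2(d[1],d[0])).round(1),np.linalg.norm(d))
for p in((62,108),(42,262)): print("handle outer end",f(p,.052).round(4))
# reamer blob
im=s["image"]; hsv=cv2.cvtColor(im,cv2.COLOR_RGB2HSV); m=((hsv[...,0]<18)&(hsv[...,1]>130)).astype(np.uint8)
m2=np.zeros_like(m); m2[215:240,185:212]=m[215:240,185:212]
ys,xs=np.nonzero(m2); print(len(xs),xs.mean(),ys.mean(),ray(s,xs.mean(),ys.mean(),.034).round(4))
c=cv2.findContours(m2,0,2)[0]; print(cv2.minAreaRect(max(c,key=len)))
s2=pickle.load(open("scene0.pkl","rb")); print(proj(s2,np.array([.483,.26,.03])),proj(s2,np.mean(M,0)))
E
```

```text
corner [ 0.6827 -0.0428  0.075 ]
corner [ 0.6554 -0.2395  0.075 ]
corner [ 0.4764 -0.2145  0.075 ]
corner [ 0.5002 -0.0191  0.075 ]
0.1986 -97.89
0.1808 172.05
0.1969 83.05
0.184 -7.4
drive [ 0.578 -0.139  0.155]
-14.7 0.04882702807972176
-104.2 0.04979893433256175
handle outer end [0.6531 0.0538 0.052 ]
handle outer end [0.5523 0.064  0.052 ]
118 196.38983050847457 226.10169491525423 [0.4855 0.2648 0.034 ]
((196.66981506347656, 226.09434509277344), (10.988844871520996, 11.675646781921387), 74.05460357666016)
[373.15303614 297.2120777 ] [261.82106991 166.14488886]
```

>>> {"method": "drive_tool", "body": {
  "targets": [
    [[0.21, -0.26, 0, 0, 0, 0.011, -1], [0.21, -0.26, 0, 0, 0, 0.011, -1], [0.21, -0.26, 0, 0, 0, 0.011, -1], [0.21, -0.26, 0, 0, 0, 0.011, -1], [0.21, -0.26, 0, 0, 0, 0.011, -1], [0.21, -0.26, 0, 0, 0, 0.011, -1], [0.21, -0.26, 0, 0, 0, 0.011, -1], [0.21, -0.26, 0, 0, 0, 0.011, -1]]
  ],
  "force": 30
}}

```text
t: 0.77
tcp_pos: [0.3961, 0.3689, 0.231]
tcp_rot: [-0.197, -3.135, 0.001]
contact_force: [-0.0, 0.6, 0.0]
opening: -0.0001
grip_force: 0.0
```

>>> {"method": "drive_tool", "body": {
  "targets": [
    [[0.21, -0.26, 0, 0, 0, 0, -1], [0.21, -0.26, 0, 0, 0, 0, -1], [0.21, -0.26, 0, 0, 0, 0, -1], [0.21, -0.26, 0, 0, 0, 0, -1], [0.21, -0.26, 0, 0, 0, 0, -1], [0.21, -0.26, 0, 0, 0, 0, -1], [0.21, -0.26, 0, 0, 0, 0, -1], [0.1, -0.12, -0.2, 0, 0, 0, -1]]
  ]
}}

```text
t: 1.43
tcp_pos: [0.5902, 0.1316, 0.2111]
tcp_rot: [0.211, 3.122, -0.002]
contact_force: [1.6, 0.7, 0.2]
opening: -0.0004
grip_force: 0.0
```

>>> {"method": "drive_tool", "body": {
  "targets": [
    [[0, 0, -0.2, 0, 0, 0, -1], [0, 0, -0.2, 0, 0, 0, -1], [0, 0, -0.2, 0, 0, 0, -1], [0, 0, -0.2, 0, 0, 0, -1], [0, 0, -0.2, 0, 0, 0, -1], [0, 0, -0.2, 0, 0, 0, -1], [0, 0, -0.2, 0, 0, 0, -1], [0, 0, 0, 0, 0, 0, -1]]
  ]
}}

```text
t: 2.1
tcp_pos: [0.5797, 0.137, 0.0343]
tcp_rot: [-0.198, -3.125, 0.005]
contact_force: [-1.0, 0.6, -0.1]
opening: 0.0003
grip_force: 0.0
```

>>> {"method": "drive_tool", "body": {
  "targets": [
    [[0.11, -0.15, 0, 0, 0, 0, -1], [0.11, -0.15, 0, 0, 0, 0, -1], [0, -0.1, 0, 0, 0, 0, -1], [0, 0, 0, 0, 0, 0, -1], [-0.009, -0.066, 0, 0, 0, 0, -1], [-0.009, -0.066, 0, 0, 0, 0, -1], [-0.009, -0.066, 0, 0, 0, 0, -1], [-0.009, -0.066, 0, 0, 0, 0, -1]]
  ]
}}

```text
t: 2.77
tcp_pos: [0.605, 0.0597, 0.0396]
tcp_rot: [-0.196, -3.135, -0.003]
contact_force: [-0.7, 2.1, 1.4]
opening: -0.0
grip_force: 1.0
```

>>> {"method": "drive_tool", "body": {
  "targets": [
    [[-0.009, -0.066, -0.02, 0, 0, 0, -1], [-0.009, -0.066, -0.01, 0, 0, 0, -1], [-0.009, -0.066, 0, 0, 0, 0, -1], [-0.004, -0.033, 0, 0, 0, 0, -1], [-0.004, -0.033, 0, 0, 0, 0, -1], [0, 0, 0, 0, 0, 0, -1]]
  ]
}}

```text
t: 3.27
tcp_pos: [0.6014, 0.0249, 0.0355]
tcp_rot: [-0.201, -3.134, 0.002]
contact_force: [0.8, -0.7, 0.2]
opening: 0.0
grip_force: 0.0
```

>>> {"method": "drive_tool", "body": {
  "targets": [
    [[-0.004, -0.025, 0, 0, 0, 0, -1], [-0.002, -0.02, 0, 0, 0, 0, -1], [0, 0, 0, 0, 0, 0, -1]]
  ]
}}

```text
t: 3.52
tcp_pos: [0.6008, 0.0209, 0.0355]
tcp_rot: [-0.199, -3.135, 0.001]
contact_force: [-0.5, -0.4, -0.1]
opening: -0.0
grip_force: 0.2
```

>>> {"method": "drive_tool", "body": {
  "targets": [
    [[-0.002, -0.025, 0, 0, 0, 0, -1], [-0.002, -0.025, 0, 0, 0, 0, -1], [-0.002, -0.025, 0, 0, 0, 0, -1]]
  ]
}}

```text
t: 3.77
tcp_pos: [0.6007, 0.0204, 0.0357]
tcp_rot: [0.192, 3.135, 0.016]
contact_force: [0.9, 14.6, -1.4]
opening: -0.0001
grip_force: 7.4
```

```bash
python3 - <<'E'
from rig import robot
import cv2,pickle,numpy as np
s=robot.read_state();print(s["tcp_pos"],s["contact_force"])
for n in("scene","wrist"):
    s=robot.snapshot(n); pickle.dump(s,open(f"{n}1.pkl","wb"))
    i=s["image"][:,:,::-1]
    if n=="scene": a=cv2.resize(i[130:280,200:340],(392,420),interpolation=cv2.INTER_CUBIC)
    else: b=i
cv2.imwrite("pics/d1.png",np.hstack([a,b])[:, :800])
E
```

```text
[0.6007248  0.02044411 0.03574807] [ 0.87835353 14.58791156 -1.42195579]
```

View pics/d1.png

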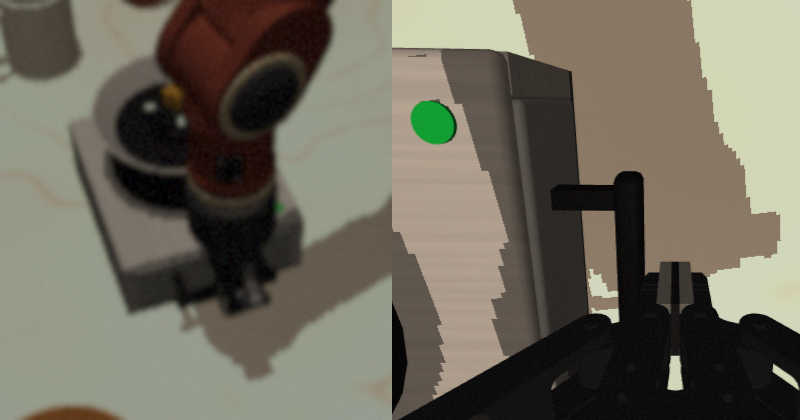

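The drawer is shut: the drawer front is flush with the plinth (crop (180,290) left, edge about x=545 in the wrist view), and the push force has built up at the expected handle position of 0.147. Next, over to the reamer.

>>> {"method": "drive_tool", "body": {
  "targets": [
    [[0, 0.12, 0, 0, 0, 0, -1], [0.01, 0.15, 0, 0, 0, 0, -1], [0, 0, 0.3, 0, 0, 0, -1], [0, 0, 0.3, 0, 0, 0, -1], [0, 0, 0.3, 0, 0, 0, -1], [-0.16, 0.29, 0.1, 0, 0, 0, -1], [-0.16, 0.29, 0, 0, 0, 0, 1], [-0.16, 0.29, 0, 0, 0, 0, 1]]
  ]
}}

```text
t: 4.53
tcp_pos: [0.5444, 0.1489, 0.1574]
tcp_rot: [0.204, 3.131, 0.0]
contact_force: [0.6, 1.9, -0.5]
opening: 0.0233
grip_force: 0.0
```

>>> {"method": "drive_tool", "body": {
  "targets": [
    [[-0.16, 0.29, 0.05, 0, 0, 0, 1], [-0.16, 0.29, 0.05, 0, 0, 0, 1], [-0.16, 0.29, 0, 0, 0, 0, 1], [0, 0, 0, 0, 0, 0, 1], [0, 0, 0, 0, 0, 0, 1]]
  ]
}}

```text
t: 4.95
tcp_pos: [0.4844, 0.2564, 0.1678]
tcp_rot: [-0.188, -3.135, -0.001]
contact_force: [0.1, -2.3, -0.6]
opening: 0.0832
grip_force: 0.0
```

```bash
python3 - <<'E'
from rig import robot
from h import *
r=robot.read_state();print(r["t"],r["tcp_pos"],r["tcp_rot"],r["q"].round(2))
s=robot.snapshot("wrist"); pickle.dump((s,robot.read_state()),open("wrist2.pkl","wb")); cv2.imwrite("pics/w2.png",s["image"][:,:,::-1])
print(s["K"].tolist(),proj(s,np.array([.4855,.265,.03])))
E
```

```text
4.95 [0.48438364 0.2563773  0.16783178] [-1.87640427e-01 -3.13538055e+00 -8.96118478e-04] [-0.51  0.53 -0.02  1.8   0.02  0.81  0.91]
[[344.74320940014996, 0.0, 282.7293169034028], [0.0, 344.74320940014996, 212.39802255165154], [0.0, 0.0, 1.0]] [293.45710395 199.75028185]
```

View pics/w2.png

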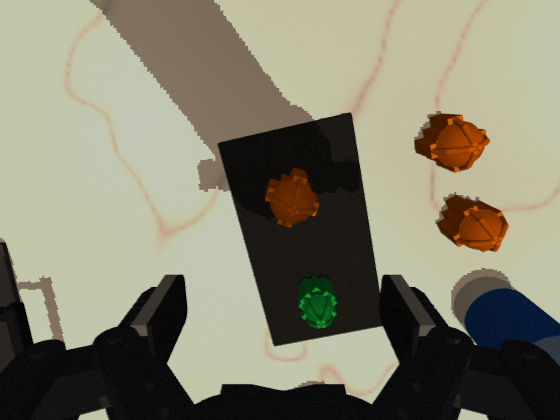

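Wrist view: the target reamer is at (293,199), matching the predicted (293,200), and the lime reamer is at (318,302). The look-alikes at (455,142) and (478,229) are off the mat. I'll rectify the view to get the rib angle.

```bash
python3 - <<'E'
from h import *
s,_=pickle.load(open("wrist2.pkl","rb"))
print("cam",-np.array(s["R"]).T@np.array(s["t"]))
# rectify to plane z: 100mm square at 5px/mm, x right, y up
def rect(z,c=(.4855,.265),h=.05,n=400):
    W=np.array([[c[0]-h,c[1]+h,z],[c[0]+h,c[1]+h,z],[c[0]+h,c[1]-h,z],[c[0]-h,c[1]-h,z]])
    P=np.float32([proj(s,w) for w in W])
    H=cv2.getPerspectiveTransform(P,np.float32([[0,0],[n,0],[n,n],[0,n]]))
    return cv2.warpPerspective(s["image"],H,(n,n),flags=cv2.INTER_CUBIC)[:,:,::-1]
a,b=rect(.036),rect(.055)
g=np.clip(np.hstack([a,b]).astype(float)*1.8,0,255).astype(np.uint8)
cv2.imwrite("pics/r2.png",g)
E
```

```text
cam [0.40672553 0.2650751  0.31090423]
```

View pics/r2.png

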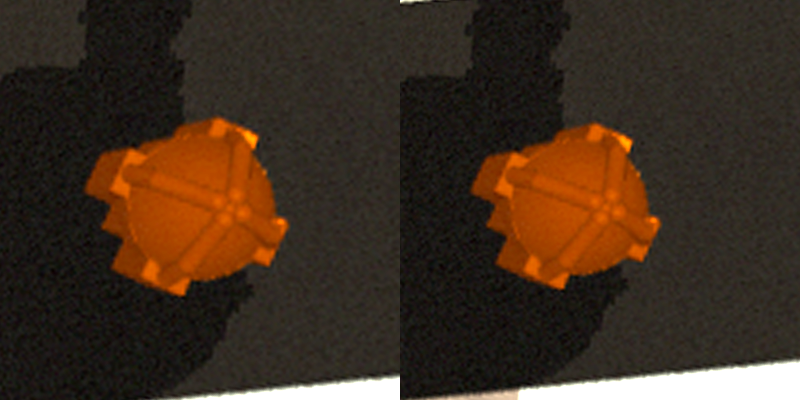

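>>> {"method": "drive_tool", "body": {
  "targets": [
    [[0, 0.055, 0, 0, 0, -0.0384, 1], [0, 0, -0.15, 0, 0, -0.0384, 1], [0, 0, -0.2, 0, 0, -0.0384, 1], [0, 0, -0.2, 0, 0, -0.0384, 1], [0, 0, -0.1, 0, 0, 0, 1], [0, 0, 0, 0, 0, 0, 1], [0, 0, 0, 0, 0, 0, 1]]
  ]
}}

```text
t: 5.58
tcp_pos: [0.487, 0.2579, 0.0892]
tcp_rot: [-0.68, -3.067, 0.003]
contact_force: [0.9, -0.1, 0.4]
opening: 0.0856
grip_force: 0.0
```

```bash
python3 - <<'E'
from rig import robot
import numpy as np
from scipy.spatial.transform import Rotation as R
r=robot.read_state();M=R.from_rotvec(r["tcp_rot"]).as_matrix()
print(r["tcp_pos"],"yaw y",np.degrees(np.arctan2(M[1,1],M[0,1])),"z",M[:,2],r["contact_force"])
E
```

```text
[0.4870357  0.25786472 0.08923294] yaw y 64.98062323731445 z [-7.29054204e-04 -2.08996827e-03 -9.99997550e-01] [ 0.92915755 -0.14006543  0.3768753 ]
```

>>> {"method": "drive_tool", "body": {
  "targets": [
    [[-0.02, 0.042, -0.13, 0, 0, 0, 1], [0, 0, -0.13, 0, 0, 0.004, 1], [0, 0, -0.13, 0, 0, 0, 1], [0, 0, -0.13, 0, 0, 0, 1], [0, 0, -0.06, 0, 0, 0, 1], [0, 0, 0, 0, 0, 0, 1], [0, 0, 0, 0, 0, 0, 1]]
  ]
}}

```text
t: 6.17
tcp_pos: [0.4848, 0.2648, 0.0209]
tcp_rot: [0.665, 3.069, 0.001]
contact_force: [0.2, 0.3, 1.1]
opening: 0.0854
grip_force: 0.0
```

>>> {"method": "drive_tool", "body": {
  "targets": [
    [[0, -0.012, -0.05, 0, 0, 0, 1], [0, 0, -0.045, 0, 0, 0, 1], [0, 0, 0, 0, 0, 0, 1], [0, 0, 0, 0, 0, 0, 0], [0, 0, 0, 0, 0, 0, -0.3], [0, 0, 0, 0, 0, 0, -1], [0, 0, 0, 0, 0, 0, -1], [0, 0, 0, 0, 0, 0, -1]]
  ],
  "force": 60
}}

```text
t: 6.83
tcp_pos: [0.4842, 0.2639, 0.0092]
tcp_rot: [0.664, 3.07, 0.001]
contact_force: [-0.5, -0.5, 2.7]
opening: 0.043
grip_force: 61.3
```

>>> {"method": "drive_tool", "body": {
  "targets": [
    [[0, 0, 0, 0, 0, 0, -1], [0, 0, 0, 0, 0, 0, -1], [0, 0, 0, 0, 0, 0, -1]]
  ]
}}

```text
t: 7.08
tcp_pos: [0.4842, 0.2639, 0.0092]
tcp_rot: [0.664, 3.07, 0.001]
contact_force: [0.3, 0.0, 6.0]
opening: 0.043
grip_force: 61.3
```

>>> {"method": "drive_tool", "body": {
  "targets": [
    [[0, 0, 0.15, 0, 0, 0, -1], [0, 0, 0.3, 0, 0, 0, -1], [0, 0, 0.3, 0, 0, 0, -1], [0, 0, 0.3, 0, 0, 0, -1], [0, 0, 0.3, 0, 0, 0, -1], [0, 0, 0.3, 0, 0, 0, -1], [0.04, -0.15, 0.15, 0, 0, 0, -1], [0.07, -0.3, 0, 0, 0, 0, -1]]
  ]
}}

```text
t: 7.75
tcp_pos: [0.4979, 0.2165, 0.229]
tcp_rot: [0.646, 3.068, 0.016]
contact_force: [1.0, 0.3, -2.1]
opening: 0.0428
grip_force: 61.5
```

>>> {"method": "drive_tool", "body": {
  "targets": [
    [[0.07, -0.3, 0, 0, 0, 0.0109, -1], [0.07, -0.3, 0, 0, 0, 0.0109, -1], [0.07, -0.3, 0, 0, 0, 0.0109, -1], [0.07, -0.3, 0, 0, 0, 0.0109, -1], [0.07, -0.3, 0, 0, 0, 0.0109, -1], [0.07, -0.3, 0, 0, 0, 0.0109, -1], [0.07, -0.2, 0, 0, 0, 0.0109, -1], [0, 0, 0, 0, 0, 0.0109, -1]]
  ]
}}

```text
t: 8.42
tcp_pos: [0.5561, -0.0396, 0.2238]
tcp_rot: [0.411, 3.114, -0.01]
contact_force: [0.1, -1.5, -1.6]
opening: 0.0431
grip_force: 61.4
```

```bash
cat >> h.py <<'E'
from scipy.spatial.transform import Rotation as Ro
def st(robot):
    r=robot.read_state();M=Ro.from_rotvec(r["tcp_rot"]).as_matrix()
    print("t",r["t"],r["tcp_pos"].round(4),"yaw",np.degrees(np.arctan2(M[1,1],M[0,1])).round(2),"z",M[:,2].round(4),"F",np.round(r["contact_force"],1),"T",np.round(r["ft_torque"],2),"op",round(r["opening"],4),round(r["grip_force"],1))
E
python3 - <<'E'
from rig import robot
from h import *
st(robot)
s=robot.snapshot("wrist"); pickle.dump(s,open("wrist3.pkl","wb"))
cv2.imwrite("pics/w3.png",s["image"][:,:,::-1]); print(proj(s,np.array([.578,-.139,.155])))
E
```

```text
t 8.4167 [ 0.5561 -0.0396  0.2238] yaw 74.96 z [-6.0e-04 -6.4e-03 -1.0e+00] F [ 0.1 -1.5 -1.6] T [-0.06 -0.03  0.03] op 0.0431 61.4
[154.47923079 290.6716791 ]
```

View pics/w3.png

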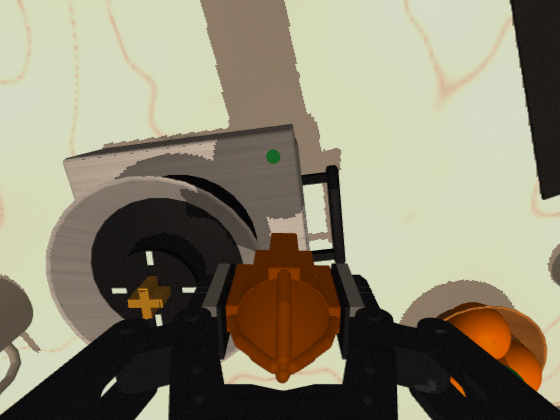

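The wrist view shows the drawer shut and the reamer held square and upright. The drive marks are at (149,258), (119,291), (189,290), (158,320) and the brass spline is near (147,300).

```bash
python3 - <<'E'
from h import *
s=pickle.load(open("wrist3.pkl","rb")); im=s["image"]
g=im.min(2); P=[]
for u,v in((149,258),(119,291),(189,290),(158,320)):
    w=g[v-11:v+12,u-11:u+12]; m=(w>130)
    n,l,stt,c=cv2.connectedComponentsWithStats(m.astype(np.uint8))
    k=1+np.argmin(np.hypot(*(c[1:]-11).T)); x,y=c[k]
    P.append((u-11+x,v-11+y)); print(P[-1],stt[k][4])
W=[ray(s,*p,.155)[:2] for p in P]; print(np.round(W,4))
a,b,c,d=W
print("mid",(a+d)/2,(b+c)/2)
for p,q in((a,d),(b,c)): v=p-q; print(np.degrees(np.arctan2(v[1],v[0]))%90,np.hypot(*v))
hsv=cv2.cvtColor(im,cv2.COLOR_RGB2HSV); 
m=((hsv[...,0]>15)&(hsv[...,0]<28)&(hsv[...,1]>140)&(hsv[...,2]>150)).astype(np.uint8)[270:330,110:190]
ys,xs=np.nonzero(m); print("brass",len(xs),xs.min()+110,xs.max()+110,ys.min()+270,ys.max()+270)
o=cv2.resize(im[240:340,95:215,::-1],None,fx=5,fy=5,interpolation=cv2.INTER_CUBIC); cv2.imwrite("pics/c3.png",o)
E
```

```text
(np.float64(149.17567567567568), np.float64(257.8918918918919)) 74
(np.float64(118.66197183098592), np.float64(290.15492957746477)) 71
(np.float64(188.21311475409837), np.float64(289.8688524590164)) 61
(np.float64(158.31034482758622), np.float64(319.87931034482756)) 58
[[ 0.5536 -0.1332]
 [ 0.5712 -0.1631]
 [ 0.5834 -0.116 ]
 [ 0.601  -0.1451]]
mid [ 0.57728347 -0.13916082] [ 0.57732114 -0.13953065]
75.89711361368336 0.0488063994348291
75.43069810856214 0.04860611812027899
brass 412 128 162 289 318
```

View pics/c3.png

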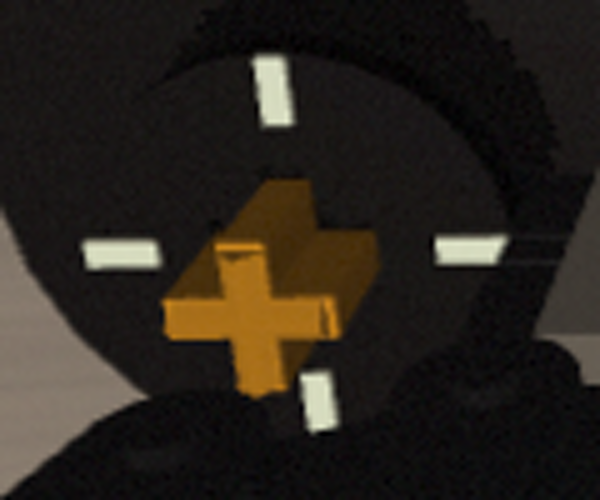

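>>> {"method": "drive_tool", "body": {
  "targets": [
    [[0.06, -0.277, 0, 0, 0, 0.0065, -1], [0.06, -0.277, 0, 0, 0, 0, -1], [0.057, -0.277, 0, 0, 0, 0, -1], [0, 0, -0.1, 0, 0, 0, -1], [0, 0, -0.1, 0, 0, 0, -1], [0, 0, 0, 0, 0, 0, -1], [0, 0, 0, 0, 0, 0, -1], [0, 0, 0, 0, 0, 0, -1]]
  ]
}}

```text
t: 9.13
tcp_pos: [0.5773, -0.1285, 0.2009]
tcp_rot: [-0.371, -3.12, -0.001]
contact_force: [-0.1, 0.1, -1.2]
opening: 0.0431
grip_force: 61.4
```

```bash
python3 - <<'E'
from rig import robot
from h import *
st(robot)
s=robot.snapshot("wrist"); pickle.dump(s,open("wrist4.pkl","wb"));st(robot)
cv2.imwrite("pics/w4.png",s["image"][:,:,::-1])
E
```

```text
t 9.1333 [ 0.5773 -0.1285  0.2009] yaw 76.45 z [-0.e+00  8.e-04 -1.e+00] F [-0.1  0.1 -1.2] T [-0.02 -0.   -0.  ] op 0.0431 61.4
t 9.1833 [ 0.5775 -0.1288  0.2012] yaw 76.44 z [ 9.e-04  3.e-04 -1.e+00] F [-0.2  1.3 -1.1] T [ 0.02  0.05 -0.03] op 0.0429 61.4
```

>>> {"method": "drive_tool", "body": {
  "targets": [
    [[0, -0.045, 0, 0, 0, -0.006, -1], [-0.001, -0.045, -0.06, 0, 0, 0, -1], [0, 0, -0.06, 0, 0, 0, -1], [0, 0, 0, 0, 0, 0, -1], [0, 0, 0, 0, 0, 0, -1]]
  ]
}}

```text
t: 9.6
tcp_pos: [0.5763, -0.1408, 0.1854]
tcp_rot: [-0.393, -3.115, -0.0]
contact_force: [0.2, 0.3, -1.3]
opening: 0.0431
grip_force: 61.5
```

```bash
python3 - <<'E'
from rig import robot
from h import *
st(robot)
s=robot.snapshot("wrist");st(robot)
a=s["image"][:,:,::-1]
s=robot.snapshot("scene");st(robot)
b=cv2.resize(s["image"][130:230,220:310,::-1],(378,420),interpolation=cv2.INTER_CUBIC)
cv2.imwrite("pics/w4.png",np.hstack([a[:,70:490],b]))
E
```

```text
t 9.6 [ 0.5763 -0.1408  0.1854] yaw 75.63 z [-2.e-03  5.e-04 -1.e+00] F [ 0.2  0.3 -1.3] T [ 0.05 -0.07  0.03] op 0.0431 61.5
t 9.65 [ 0.5767 -0.1407  0.1858] yaw 75.64 z [-9.e-04  4.e-04 -1.e+00] F [-0.4 -0.  -2.5] T [-0.05  0.02 -0.02] op 0.0428 61.5
t 9.7 [ 0.577  -0.1406  0.1862] yaw 75.66 z [-2.e-04  3.e-04 -1.e+00] F [ 0.4  0.2 -1.2] T [ 0.02 -0.03  0.01] op 0.0431 61.5
```

View pics/w4.png

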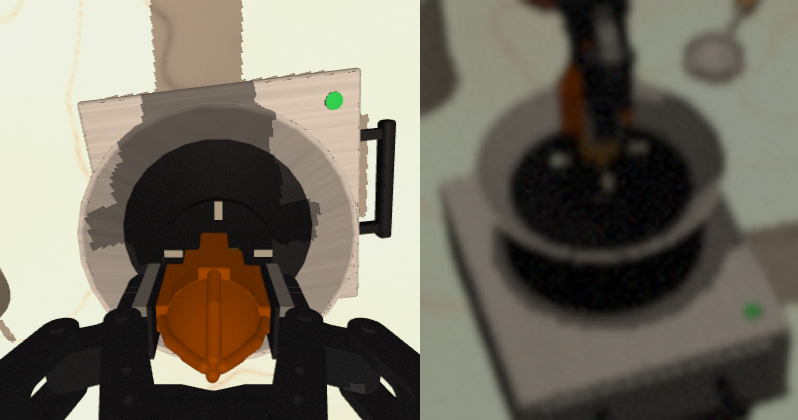

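The drive marks sit about 4 px to the right of the rib's midline in the wrist view, (218) against (214). That is about 1.6 mm along +y and agrees with the state reading. I'll correct it and descend gently.

>>> {"method": "drive_tool", "body": {
  "targets": [
    [[0.003, 0.013, 0, 0, 0, 0, -1], [0, 0, -0.025, 0, 0, 0, -1], [0, 0, -0.025, 0, 0, 0, -1], [0, 0, -0.025, 0, 0, 0, -1], [0, 0, 0, 0, 0, 0, -1], [0, 0, 0, 0, 0, 0, -1]]
  ]
}}

```text
t: 10.2
tcp_pos: [0.5771, -0.1391, 0.1769]
tcp_rot: [-0.392, -3.116, -0.0]
contact_force: [0.9, 0.5, -2.2]
opening: 0.0429
grip_force: 61.5
```

>>> {"method": "drive_tool", "body": {
  "targets": [
    [[0, 0, -0.02, 0, 0, 0, -1], [0, 0, -0.02, 0, 0, 0, -1], [0, 0, 0, 0, 0, 0, -1]]
  ]
}}

```text
t: 10.45
tcp_pos: [0.5772, -0.139, 0.172]
tcp_rot: [-0.392, -3.117, -0.0]
contact_force: [0.4, 0.6, -1.8]
opening: 0.0431
grip_force: 61.5
```

>>> {"method": "drive_tool", "body": {
  "targets": [
    [[0, 0, -0.03, 0, 0, 0, -1], [0, 0, -0.03, 0, 0, 0, -1], [0, 0, -0.03, 0, 0, 0, -1], [0, 0, 0, 0, 0, 0, -1], [0, 0, 0, 0, 0, 0, -1]]
  ]
}}

```text
t: 10.87
tcp_pos: [0.5771, -0.139, 0.1611]
tcp_rot: [-0.392, -3.116, -0.001]
contact_force: [0.6, 1.7, -2.2]
opening: 0.0429
grip_force: 61.5
```

```bash
python3 - <<'E'
from rig import robot
from h import *
st(robot)
E
```

```text
t 10.8667 [ 0.5771 -0.139   0.1611] yaw 75.65 z [-9.e-04  5.e-04 -1.e+00] F [ 0.6  1.7 -2.2] T [ 0.29 -0.07  0.02] op 0.0429 61.5
```

>>> {"method": "drive_tool", "body": {
  "targets": [
    [[0, 0, -0.02, 0, 0, 0, -1], [0, 0, -0.02, 0, 0, 0, -1], [0, 0, 0, 0, 0, 0, -1]]
  ]
}}

```text
t: 11.12
tcp_pos: [0.5775, -0.1391, 0.1573]
tcp_rot: [0.392, 3.117, 0.0]
contact_force: [-1.5, 1.6, 4.4]
opening: 0.0431
grip_force: 61.9
```

>>> {"method": "drive_tool", "body": {
  "targets": [
    [[0, 0, -0.02, 0, 0, 0, -1], [0, 0, -0.02, 0, 0, 0, -1], [0, 0, 0, 0, 0, 0, -1]]
  ]
}}

```text
t: 11.37
tcp_pos: [0.5775, -0.1391, 0.1529]
tcp_rot: [0.392, 3.116, 0.0]
contact_force: [-2.5, 2.6, 7.5]
opening: 0.043
grip_force: 62.2
```

Spring compression is under way. I'll keep pressing to the stop.

>>> {"method": "drive_tool", "body": {
  "targets": [
    [[0, 0, -0.02, 0, 0, 0, -1], [0, 0, -0.015, 0, 0, 0, -1], [0, 0, 0, 0, 0, 0, -1]]
  ]
}}

```text
t: 11.62
tcp_pos: [0.5776, -0.1391, 0.1501]
tcp_rot: [0.392, 3.116, 0.0]
contact_force: [-5.0, 2.5, 12.5]
opening: 0.043
grip_force: 63.0
```

>>> {"method": "drive_tool", "body": {
  "targets": [
    [[0, 0, -0.012, 0, 0, 0, -1], [0, 0, 0, 0, 0, 0, -1], [0, 0, 0, 0, 0, 0, -1]]
  ]
}}

```text
t: 11.87
tcp_pos: [0.5776, -0.1391, 0.15]
tcp_rot: [0.392, 3.115, 0.001]
contact_force: [-5.6, 2.7, 17.5]
opening: 0.0431
grip_force: 63.8
```

>>> {"method": "drive_tool", "body": {
  "targets": [
    [[0, 0, -0.012, 0, 0, 0, -1], [0, 0, 0, 0, 0, 0, -1], [0, 0, 0, 0, 0, 0, -1], [0, 0, 0, 0, 0, 0, -1], [0, 0, 0, 0, 0, 0, -1], [0, 0, 0, 0, 0, 0, -1]]
  ]
}}

```text
t: 12.37
tcp_pos: [0.5777, -0.1392, 0.1499]
tcp_rot: [0.392, 3.114, 0.001]
contact_force: [-7.7, 3.4, 24.3]
opening: 0.0428
grip_force: 64.6
```

```bash
python3 - <<'E'
from rig import robot
from h import *
st(robot)
w=robot.snapshot("wrist")["image"]; s=robot.snapshot("scene")["image"]; st(robot)
b=cv2.resize(s[130:270,220:310],(270,420),interpolation=cv2.INTER_CUBIC)
cv2.imwrite("pics/w5.png",np.hstack([w[:,40:540],b])[:,:,::-1])
E
```

```text
t 12.3667 [ 0.5777 -0.1392  0.1499] yaw 75.65 z [ 2.6e-03  1.0e-04 -1.0e+00] F [-7.7  3.4 24.3] T [0.83 1.82 0.06] op 0.0428 64.6
t 12.4667 [ 0.5776 -0.1392  0.1499] yaw 75.65 z [ 2.6e-03  1.0e-04 -1.0e+00] F [-8.2  2.5 24.8] T [0.91 1.81 0.01] op 0.0426 64.6
```

View pics/w5.png

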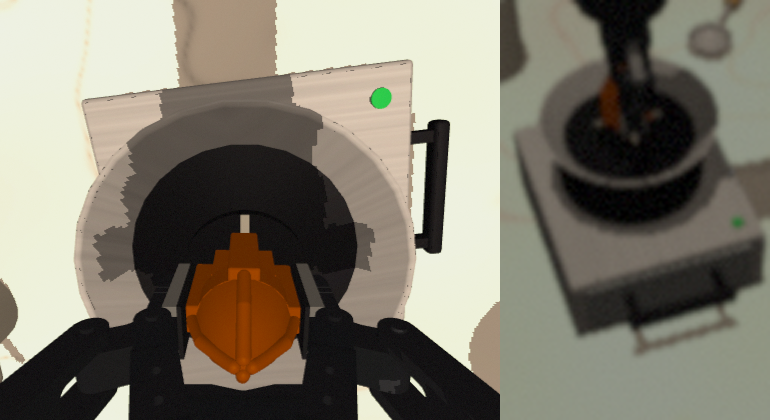

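The reamer is seated on the disc, with its rib (245,240) in line with the mark (245,224). The drawer is shut, and the press is at the stop with 24 N held and no slip.

```bash
python3 -c "
from rig import robot
print(robot.finish_job())"
```

```text
the job is handed in; nothing more can be done
None
```

The pulp drawer is shut and the orange reamer is meshed fully home on the drive, held upright and pressed to the spring's stop at about 24 N; I handed the job in at about 12.5 s (no verdict came back).

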